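# Snap the dosing cap onto the detergent bottle

## Robot

A 6-joint arm with a two-finger parallel gripper is mounted at the origin on the work surface. World frame = base frame: x ahead of the robot, y to its left, z up, the work surface at z = 0. Lengths are in m, angles in rad, forces in N, time in s.
With the tool pointing down it reaches from about 0.35 to 0.85 m from the base axis. Payload 8.1 kg.
Tool frame: the origin (TCP) lies midway between the tips of the shut fingers; the grasp point (between the pads) lies 19 mm behind it; y points along the fingers, z is the direction in which the jaws open and shut, and the axes are right-handed (so a half turn about y gives the same grasp; the last joint's range is limited). The gripper opens to 85 mm and grips with 20 to 120 N. Pads are 22 mm wide; open, the fingers measure 114 mm over their backs; the gripper's body (76 mm by 85 mm) begins 54 mm behind the grasp point. The pads swing forward as they close: fully open they stand 13 mm farther back than shut.
Start: joints at [1.13, 0.13, 1.488, -0, 1.523, -0.085], TCP at [0.209, 0.562, 0.231] pointing down, gripper open.
Joint ranges: [-2.96, 2.96], [-0.89, 2.26], [0.02, 2.5], [-1.34, 4.48], [0, 2.73], [-2.66, 2.66]. Speed limits (rad/s): [2.39, 2.39, 2.79, 3.14, 3.14, 3.14].

## Interface

Orientations are given as a rotation vector (axis times angle).
In Python, from bench import manip gives the robot as it stands.
- The arm moves only by the tool move_arm, never from a script. Its argument "plan" is a list of rows, each a list of 5 numbers: the shift along the tool's x, y, z in m, then the turn about the tool's y in degrees, then the gripper's target within -1 to 1 (shut at 1, half-way at 0, fully open at -1). In form: [[tx, ty, tz, spin, hand], ...]. A call has exactly 5 rows; each row shifts and turns the commanded pose from where the row before left it, along the tool's axes as they then stand; what a row does not reach is not made up. A row lasts 1/12 s, in which the tool goes at most 41.7 mm and 7.16 degrees, less where a joint would pass 70% of its speed; a pose out of reach is approached as far as the arm can. A call with a gripper value outside its range is refused whole. The fingers move at their own pace and stop on an object; "grip_force" is the grip in N (left out, the last holds). Time passes only in rows, so rows that do not move let the fingers close, or fill a call up. It gives the time, the measured TCP pose, the force and the opening at its end, in the units of the state.
- manip.sense(): the state, without advancing time (a new reading comes with each control period).
- manip.snapshot(name): name is "side" or "top" or "wrist"; returns a dict with "image" (480x640x3 uint8, red, green, blue), "range_z" (480x640 float32, m along the optical axis (not along the pixel's ray), 0 where there is no reading), "fx", "fy", "cx", "cy" (pixels), "rvec" (rotation vector, rad) and "tvec" (3), from world to camera coordinates, as OpenCV has them. Camera axes: x right, y down, z forward; pixel columns grow to the right and rows downward; lengths in m; the calibration is good to about 2 mm. The wrist camera is an equidistant fisheye: a pixel r from the principal point sees the ray r / f radians off the axis. A picture is of the moment at which its call begins.
- manip.job_done(): hands the job in, once; it reports no verdict.
The state is a dict: "time_s": time; "q": joint angles; "joint_vel": joint speeds; "joint_efforts": joint torques, N m; "ee_pos": TCP position; "tool_rot": TCP orientation; "wrist_force": force on the tool from outside, world axes, zero at the start; "wrist_torque": the same for the moment, N m; "opening": finger opening in m.
Only numpy, scipy, OpenCV 4.12 (cv2) and the standard library are available. Lean on these libraries where they do the work, as an engineer would, in place of code of your own. Each camera call takes 0.05 s, during which the arm holds its last target. There are 200 camera calls.

## Task

Pick up the dosing cap (the small tall one, standing mouth down on the worktop) and press it straight down onto the open neck of the detergent bottle in the dock until it clicks home, fully down on the collar. Keep pressing firmly after the click and finish like that: the gripper still on the cap, pushing it down, not let go. Leave the big flat lid, the spare bottle and the brush alone.

Things in the scene. Friction and masses are not known exactly. Their poses are not given: they have to be found in the camera images.
- cap: The dosing cap: white plastic, a ribbed round cup 50 mm across the ribs (48 mm body) and 52 mm tall, standing mouth down (closed end up). 30 g or so. Origin: centre of its open lower rim; z up through the closed end. Inside: bore 40 mm wide and 46 mm deep, with a rounded inward lip at the mouth leaving an opening 31 mm wide. Round, so its yaw does not matter.
- bottle: The open detergent bottle: white rounded slab 106 x 76 mm standing in a grey dock (118 x 88 mm) fixed to the worktop; it cannot move. Origin: centre of the dock's underside on the worktop; z up, x along the long side towards the neck's end. Shoulders at 114 mm, collar top at 132 mm, neck tip at 168 mm.
- collar: The round collar of the bottle, 52 mm across, on which the cap's rim comes to rest. Origin: centre of its flat top, 132 mm above the worktop, on the neck's axis (25 mm from the bottle's origin along its x).
- neck_top (a point): Centre of the tip of the neck, 36 mm above the collar, 168 mm above the worktop. The neck is a vertical stud 26 mm in diameter, its last 9 mm tapering to 16 mm. Around it, centred 10.5 mm above the collar, four sprung snap noses stick out to a 37 mm circle.
- neck_seat (a point): On the neck's axis at the collar's top; the cap's origin lies here when home. z up. Pushing on: the cap's lip meets the snap noses with the rim 16 mm above here, takes up to 8 to 15 N to pass (most at 9 to 14 mm), passes the middle at 8.5 mm; then the force drops and the noses pull the cap down (up to 14 N) to within 1 mm of the collar, which is rigid to press on.
- lid: Bystander: a flat solid white lid, 80 mm across and 18 mm tall, much wider and lower than the cap. Origin: centre of its underside. It and the cap may have swapped places.
- spare: Bystander: a closed white bottle, 66 mm across and 190 mm tall, loose. Origin: centre of its underside. It and the open bottle may have swapped places.
- brush: Bystander: a scrubbing brush, a wooden block 120 x 45 mm with bristles down, 33 mm tall, on the worktop. Origin: centre of its underside; x along its length.
Mind the look-alikes: they are no part of the job. Of the things that look like the cap, the largest one is meant.

How it is judged:
On the way:
1. the cap is lifted off the worktop by the gripper (height (world z) of cap above 0.05 m and contact force between the fingers and cap above 0.5 N), for 0.2 s.
At the end, for the whole second after the job is handed in: The cap sits upright on the bottle's neck, clicked past the snap noses, its rim within 4 mm of the collar's top and within 5 mm of the neck's axis (tilt under 0.12 rad), still; the gripper is still touching it and it is being pressed onto the collar with more than 3 N, throughout the last second (z of cap in the frame of neck_seat between -0.004 and 0.004 m and horizontal distance between cap and neck_seat below 0.005 m and angle between the z axis of cap and the z axis of neck_seat, either way round below 0.12 rad and angle between cap's own z axis and vertical below 0.12 rad and contact force between cap and collar above 3 N and contact force between the fingers and cap above 1 N and linear speed of cap below 0.02 m/s); the arm keeps its last pose, push and grip.
It fails at once if the flat lid is pushed away or tipped (distance of lid from where it was at the start of the episode above 0.03 m or angle between lid's own z axis and vertical above 0.4 rad).
It fails at once if the spare bottle is pushed away or tipped (distance of spare from where it was at the start of the episode above 0.03 m or angle between spare's own z axis and vertical above 0.3 rad).
It fails at once if the brush is pushed away (distance of brush from where it was at the start of the episode above 0.04 m).
It also fails if it takes over 64 s, if anything falls off the work surface, if the arm or the gripper's body presses on something with over 40 N, if the wrist force passes 120 N, or if a joint passes its speed limit or range.

## Working session

There is one attempt and no reset: what is moved stays moved. The work goes in short steps, Python scripts to look and compute and a tool call to move; the robot and the scene stay as the last step left them, time stands still between calls to the robot, and variables do not carry over. Pictures are saved under pics/ and viewed, about 8 in all and at most 12, crops included, and the job is handed in when it is done.

Besides the shell and the picture viewer there is one more tool, called after "Request:" in YAML: its name, and indented under it one key for each argument. move_arm: Moves the arm, as the interface text tells. Its arguments: {"type":"object","properties":{"plan":{"type":"array","items":{"type":"array","items":{"type":"number"}}},"grip_force":{"type":"number"}},"required":["plan"]}

```bash
ls; mkdir -p pics; cat > h.py <<'E'
import numpy as np, cv2
from bench import manip
def cloud(s):
    R=cv2.Rodrigues(np.array(s["rvec"],float))[0];t=np.array(s["tvec"],float).ravel()
    z=s["range_z"];v,u=np.mgrid[:z.shape[0],:z.shape[1]]
    c=np.stack([(u-s["cx"])/s["fx"]*z,(v-s["cy"])/s["fy"]*z,z],-1)
    return (c-t)@R
E
python3 - <<'E'
from h import *
st=manip.sense();print(st)
ims=[]
for n in("top","side"):
    s=manip.snapshot(n);np.savez(n+"0.npz",**s);ims.append(s["image"])
    cv2.imwrite(f"pics/{n}0.png",s["image"][...,::-1])
    P=cloud(s);print(n,s["fx"],-cv2.Rodrigues(np.array(s["rvec"],float))[0].T@np.array(s["tvec"],float).ravel())
    m=((P[...,2]>.012)&(s["range_z"]>0)).astype(np.uint8)
    k,l,a,c=cv2.connectedComponentsWithStats(m)
    for i in range(1,k):
        if a[i,4]>150:
            q=P[l==i];h=np.percentile(q[:,2],97);print(a[i],"h",h.round(3),"min",q.min(0).round(3),"max",q.max(0).round(3))
E
```

```text
pics
{'time_s': 0.0, 'q': array([ 1.12958591e+00,  1.31209002e-01,  1.48925942e+00, -1.23227892e-05,
        1.52298264e+00, -8.54014730e-02]), 'joint_vel': array([ 0.00118373, -0.00118973,  0.00066416,  0.00020552,  0.0012683 ,
       -0.00258599]), 'joint_efforts': array([ 3.14494682e-04, -5.69401360e+01, -5.00551558e+01, -2.08634219e-04,
        1.47506007e-02,  7.64802826e-05]), 'ee_pos': array([0.20876255, 0.56193616, 0.23022675]), 'tool_rot': array([-1.55450782,  0.27962572, -0.27888121]), 'wrist_force': array([ 0.09195506, -0.95667587, -0.31376302]), 'wrist_torque': array([0.00015141, 0.01067235, 0.02373019]), 'opening': 0.08532951461916188}
top 538.8945899754965 [0.4588099  0.04841609 1.24613859]
[566 141  33  31 776] h 0.045 min [ 0.767 -0.615  0.012] max [ 0.836 -0.543  0.05 ]
[  46  144   58   65 2108] h 0.047 min [0.665 0.531 0.012] max [0.817 0.666 0.051]
[ 226  164   23   53 1032] h 0.039 min [0.65  0.198 0.019] max [0.77  0.247 0.041]
[ 346  224   50   61 2163] h 0.166 min [ 0.497 -0.139  0.012] max [ 0.631 -0.028  0.173]
[183 231  18  17 242] h 0.044 min [0.577 0.304 
[... 879 characters left out ...]
0.151 0.545 0.012] max [0.25  0.647 0.136]
[227 151  26  31 618] h 0.053 min [0.488 0.329 0.012] max [0.538 0.379 0.054]
[272 160  19  22 314] h 0.039 min [0.574 0.302 0.012] max [0.61  0.342 0.04 ]
[188 175  20  22 339] h 0.039 min [0.401 0.31  0.012] max [0.438 0.349 0.042]
[ 320  176   62   30 1157] h 0.034 min [0.647 0.198 0.012] max [0.767 0.248 0.037]
[ 246  218   42   33 1082] h 0.019 min [0.478 0.13  0.012] max [0.557 0.211 0.022]
[ 290  269   91  108 5941] h 0.159 min [ 0.494 -0.141  0.012] max [ 0.629 -0.046  0.169]
[  0 358  15  55 502] h 0.055 min [ 0.053 -0.045  0.012] max [0.072 0.032 0.059]
[ 355  382   55   92 3695] h 0.19 min [ 0.523 -0.309  0.012] max [ 0.59  -0.242  0.193]
```

```bash
python3 - <<'E'
from h import *
crops=[]
for n in("top","side"):
    s=dict(np.load(n+"0.npz"));P=cloud(s);z=P[...,2]
    def circ(c,r,lo,hi,nm):
        m=(np.hypot(P[...,0]-c[0],P[...,1]-c[1])<r)&(z>lo)&(z<hi)
        q=P[m].astype(np.float32);(x,y),R=cv2.minEnclosingCircle(q[:,:2].copy())
        v,u=np.nonzero(m);print(n,nm,m.sum(),"mean",q.mean(0).round(4),"circ",round(x,4),round(y,4),round(R,4),"pix",u.mean().round(),v.mean().round())
    circ((.515,.353),.04,.048,.07,"captop")
    circ((.515,.353),.04,.015,.07,"capall")
    circ((.595,.321),.04,.015,.07,"A");circ((.42,.33),.04,.015,.07,"B")
    circ((.56,-.09),.09,.157,.2,"necktip")
    circ((.56,-.09),.09,.14,.2,"neckall")
    circ((.56,-.09),.09,.123,.137,"collar")
    m=(np.hypot(P[...,0]-.56,P[...,1]+.09)<.11)&(z>.012)&(z<.2);q=P[m].astype(np.float32)
    print(cv2.minAreaRect(q[(q[:,2]>.105)&(q[:,2]<.125)][:,:2].copy()))
    c1,c2=((150,215,120,90),(330,210,160,90)) if n=="top" else ((170,130,130,98),(270,255,160,120))
    for (x,y,w,h) in(c1,c2): crops.append(cv2.resize(s["image"][y:y+h,x:x+w],(400,300),interpolation=cv2.INTER_CUBIC))
cv2.imwrite("pics/crops.png",np.vstack([np.hstack(crops[:2]),np.hstack(crops[2:])])[...,::-1])
R=cv2.Rodrigues(manip.sense()["tool_rot"])[0];print(R.round(3))
E
```

```text
top captop 377 mean [0.5159 0.3539 0.0534] circ 0.5159 0.3542 0.0245 pix 173.0 274.0
top capall 462 mean [0.5155 0.351  0.0497] circ 0.516 0.3542 0.0252 pix 175.0 274.0
top A 238 mean [0.5943 0.3204 0.0376] circ 0.5952 0.3222 0.0185 pix 191.0 239.0
top B 247 mean [0.4233 0.328  0.0378] circ 0.4236 0.33 0.0187 pix 186.0 316.0
top necktip 127 mean [ 0.5877 -0.0776  0.1662] circ 0.5885 -0.0782 0.0129 pix 375.0 237.0
top neckall 177 mean [ 0.5871 -0.077   0.1607] circ 0.5889 -0.0788 0.0181 pix 374.0 238.0
top collar 361 mean [ 0.5861 -0.0765  0.1318] circ 0.5869 -0.0771 0.0302 pix 372.0 240.0
((0.567445695400238, -0.08280803263187408), (0.1104184240102768, 0.07516604661941528), 14.681859970092773)
side captop 284 mean [0.5131 0.3539 0.0508] circ 0.5141 0.3554 0.0249 pix 239.0 159.0
side capall 590 mean [0.5117 0.3459 0.0412] circ 0.5142 0.3541 0.0267 pix 240.0 165.0
side A 293 mean [0.5909 0.3177 0.0316] circ 0.5921 0.3229 0.0196 pix 281.0 169.0
side B 316 mean [0.4195 0.3252 0.0318] circ 0.4198 0.3305 0.0208 pix 197.0 185.0
side necktip 200 mean [ 0.5846 -0.0808  0.1637] circ 0.5856 -0.0788 0.0128 pix 352.0 277.0
side neckall 382 mean [ 0.5838 -0.0829  0.1561] circ 0.5851 -0.0794 0.0182 pix 351.0 281.0
side collar 539 mean [ 0.582  -0.0866  0.1301] circ 0.5854 -0.0783 0.0274 pix 350.0 294.0
((0.5650140047073364, -0.08353643864393234), (0.10999611765146255, 0.07305251806974411), 12.221965789794922)
[[ 0.937 -0.001  0.348]
 [-0.348 -0.002  0.937]
 [-0.    -1.    -0.002]]
```

View pics/top0.png

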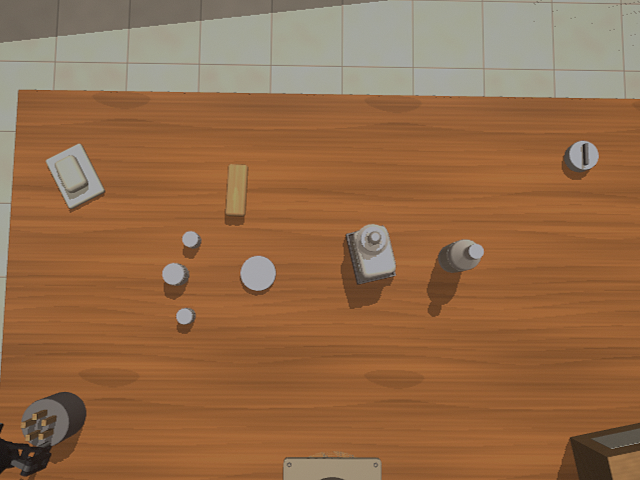

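View pics/crops.png

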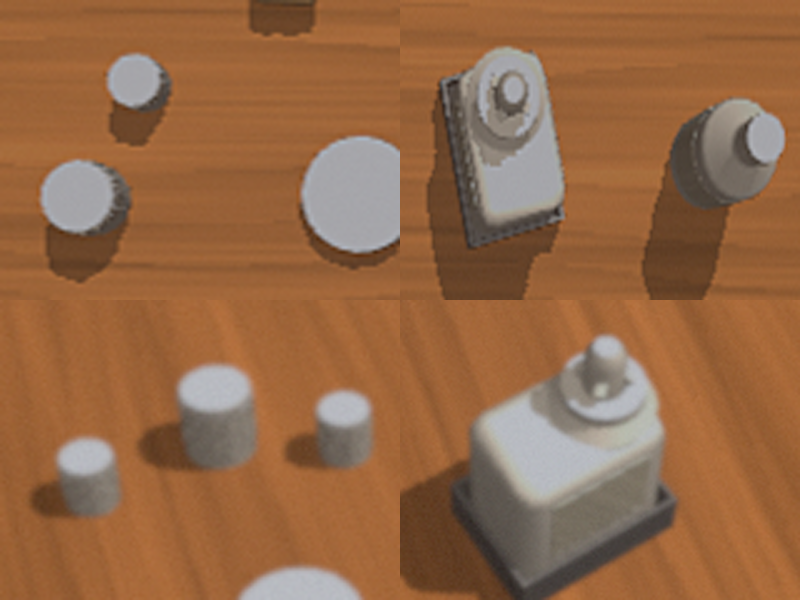

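Candidates in the top view: (173,274) is 50 mm across and 52 mm tall. (190,239) and (185,316) are both about 37 mm across and 40 mm tall. The crop confirms that (173,274) is the largest, ribbed one, so it is the cap. (258,273) is the flat lid. The open bottle, with its neck at (375,237), stands in the dock. The spare is at (462,256).

Request:
move_arm:
  plan:
    - [0.03,0,-0.0075,0,-1]
    - [0.03,0,-0.0075,0,-1]
    - [0.03,0,-0.0075,0,-1]
    - [0.03,0,-0.0075,0,-1]
    - [0.03,0,-0.0075,0,-1]
  grip_force: 100

```text
time_s: 0.52
ee_pos: [0.3373, 0.4739, 0.2307]
tool_rot: [-1.554, 0.279, -0.279]
wrist_force: [0.2, 0.5, 0.5]
opening: 0.0856
```

Request:
move_arm:
  plan:
    - [0.03,0.01,-0.0075,0,-1]
    - [0.03,0.01,-0.0075,0,-1]
    - [0.03,0.01,-0.0075,0,-1]
    - [0.03,0.01,-0.0075,0,-1]
    - [0.03,0.01,-0.0075,0,-1]

```text
time_s: 0.93
ee_pos: [0.4649, 0.3864, 0.1803]
tool_rot: [-1.553, 0.28, -0.279]
wrist_force: [0.2, -0.3, -0.2]
opening: 0.0853
```

Request:
move_arm:
  plan:
    - [0.03,0.01,-0.0075,0,-1]
    - [0.029,0.01,-0.0065,0,-1]
    - [0,0.01,0,0,-1]
    - [0,0,0,0,-1]
    - [0,0,0,0,-1]

```text
time_s: 1.35
ee_pos: [0.5135, 0.3536, 0.15]
tool_rot: [-1.554, 0.282, -0.278]
wrist_force: [-0.6, -0.8, 0.8]
opening: 0.0851
```

```bash
cat >> h.py <<'E'
def wcloud(s):
    R=cv2.Rodrigues(np.array(s["rvec"],float))[0];t=np.array(s["tvec"],float).ravel()
    z=s["range_z"];v,u=np.mgrid[:z.shape[0],:z.shape[1]]
    a=(u-s["cx"])/s["fx"];b=(v-s["cy"])/s["fy"];r=np.hypot(a,b)+1e-9
    k=np.tan(np.minimum(r,1.5))/r
    return (np.stack([a*k*z,b*k*z,z],-1)-t)@R
E
python3 - <<'E'
from h import *
s=manip.snapshot("wrist");cv2.imwrite("pics/w1.png",s["image"][...,::-1]);P=wcloud(s)
m=(np.hypot(P[...,0]-.515,P[...,1]-.354)<.04)&(P[...,2]>.046)&(P[...,2]<.065)&(s["range_z"]>0)
q=P[m].astype(np.float32);print(m.sum(),q.mean(0),cv2.minEnclosingCircle(q[:,:2].copy()))
print(manip.sense()["ee_pos"])
E
```

```text
3675 [0.5105939  0.3566337  0.05306346] ((0.512204110622406, 0.3566494882106781), 0.02486591599881649)
[0.51362515 0.35434177 0.15106397]
```

View pics/w1.png

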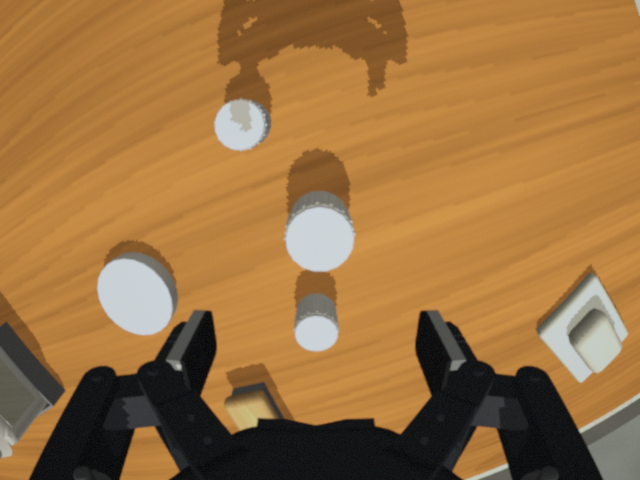

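The wrist view shows the cap at (320,237), midway between the open fingers, and the small look-alikes clear of them. All three cameras agree to about 2 mm, so I'm going down.

Request:
move_arm:
  plan:
    - [0,0.025,0,0,-1]
    - [0,0.025,0,0,-1]
    - [0,0.025,0,0,-1]
    - [0,0.02,0,0,-1]
    - [0,0.015,0,0,-1]

```text
time_s: 1.82
ee_pos: [0.5128, 0.3549, 0.0401]
tool_rot: [-1.553, 0.278, -0.277]
wrist_force: [-1.2, -0.1, 0.6]
opening: 0.0854
```

Request:
move_arm:
  plan:
    - [0,0.013,0,0,-1]
    - [0,0.01,0,0,-1]
    - [0,0.005,0,0,-1]
    - [0,0,0,0,-1]
    - [0,0,0,0,-1]

```text
time_s: 2.23
ee_pos: [0.5148, 0.3544, 0.014]
tool_rot: [-1.552, 0.278, -0.279]
wrist_force: [0.5, 0.5, -1.3]
opening: 0.0851
```

Request:
move_arm:
  plan:
    - [0,0,0,0,0.2]
    - [0,0,0,0,0.5]
    - [0,0,0,0,1]
    - [0,0,0,0,1]
    - [0,0,0,0,1]

```text
time_s: 2.65
ee_pos: [0.5156, 0.3545, 0.0147]
tool_rot: [-1.551, 0.278, -0.281]
wrist_force: [-0.0, -0.2, 5.6]
opening: 0.0466
```

Request:
move_arm:
  plan:
    - [0,0,0,0,1]
    - [0,0,0,0,1]
    - [0,0,0,0,1]
    - [0,0,0,0,1]
    - [0,0,0,0,1]

```text
time_s: 3.07
ee_pos: [0.5156, 0.3545, 0.0147]
tool_rot: [-1.551, 0.278, -0.281]
wrist_force: [-0.1, -0.0, 7.1]
opening: 0.0465
```

Request:
move_arm:
  plan:
    - [0,-0.01,0,0,1]
    - [0,-0.015,0,0,1]
    - [0,-0.02,0,0,1]
    - [0,-0.025,0,0,1]
    - [0,-0.025,0,0,1]

```text
time_s: 3.48
ee_pos: [0.5138, 0.3535, 0.1091]
tool_rot: [-1.554, 0.28, -0.278]
wrist_force: [1.7, 0.0, -0.7]
opening: 0.0468
```

Request:
move_arm:
  plan:
    - [0,-0.03,0,0,1]
    - [0,-0.03,0,0,1]
    - [0,-0.03,0,0,1]
    - [0,-0.025,0,0,1]
    - [0,-0.02,0,0,1]

```text
time_s: 3.9
ee_pos: [0.5148, 0.3541, 0.2469]
tool_rot: [-1.551, 0.277, -0.281]
wrist_force: [0.0, -0.1, -0.5]
opening: 0.0469
```

```bash
cat > cap.py <<'E'
from h import *
import sys
st=manip.sense();e=st["ee_pos"];R=cv2.Rodrigues(st["tool_rot"])[0];print(e.round(4),st["opening"],st["wrist_force"].round(1))
ims=[]
for n in("top","side","wrist"):
    s=manip.snapshot(n);np.savez("cap_"+n,**s);P=(wcloud if n=="wrist" else cloud)(s)
    T=(P-e)@R
    col=s["image"].min(-1)>110
    m=(np.hypot(T[...,0],T[...,2])<.035)&(T[...,1]<.02)&(T[...,1]>-.06)&col&(s["range_z"]>0)
    q=P[m]; 
    if len(q)<20: print(n,"few");continue
    print(n,m.sum(),"tool x",np.percentile(T[m][:,0],[1,50,99]).round(4),"tool y",np.percentile(T[m][:,1],[1,99]).round(4),"tool z",np.percentile(T[m][:,2],[1,99]).round(4))
    v,u=np.nonzero(m);cx,cy=int(u.mean()),int(v.mean());a=40 if n!="wrist" else 130
    x0=min(max(cx-a,0),640-2*a);y0=min(max(cy-a,0),480-2*a)
    ims.append(cv2.resize(s["image"][y0:y0+2*a,x0:x0+2*a],(266,266),interpolation=cv2.INTER_CUBIC))
if ims: cv2.imwrite(sys.argv[1],np.hstack(ims)[...,::-1])
E
python3 cap.py pics/c1.png
```

```text
[0.5148 0.3541 0.2469] 0.04694932991373608 [ 0.  -0.1 -0.5]
top 33 tool x [0.0184 0.0215 0.0248] tool y [-0.0419 -0.0248] tool z [-0.0158  0.0022]
side 206 tool x [-0.0224  0.0185  0.0237] tool y [-0.043   0.0086] tool z [-0.0185  0.0218]
wrist 11968 tool x [-0.0259 -0.0074  0.0186] tool y [-0.0426 -0.0328] tool z [-0.0218  0.023 ]
```

View pics/c1.png

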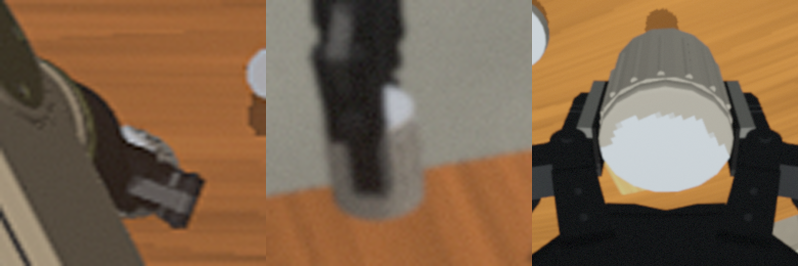

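The cap is in the hand and upright, squarely between the pads (crop of the wrist view). Now I carry it over the neck.

Request:
move_arm:
  plan:
    - [0.0078,0,-0.0136,0,1]
    - [0.0156,0,-0.0271,0,1]
    - [0.0156,0,-0.0271,0,1]
    - [0.0156,0,-0.0271,0,1]
    - [0.0156,0,-0.0271,0,1]

```text
time_s: 4.47
ee_pos: [0.5367, 0.2128, 0.2409]
tool_rot: [-1.555, 0.282, -0.276]
wrist_force: [0.2, 0.3, -0.6]
opening: 0.046
```

Request:
move_arm:
  plan:
    - [0.0156,0,-0.0271,0,1]
    - [0.0156,0,-0.0271,0,1]
    - [0.0156,0,-0.0271,0,1]
    - [0.0156,0,-0.0271,0,1]
    - [0.0156,0,-0.0271,0,1]

```text
time_s: 4.88
ee_pos: [0.5624, 0.0587, 0.2411]
tool_rot: [-1.554, 0.282, -0.277]
wrist_force: [-0.1, 1.0, -0.1]
opening: 0.0465
```

Request:
move_arm:
  plan:
    - [0.0156,0,-0.0271,0,1]
    - [0.0156,0,-0.0271,0,1]
    - [0.0156,0,-0.0271,0,1]
    - [0.0156,0,-0.0271,0,1]
    - [0.0081,0,-0.0139,0,1]

```text
time_s: 5.3
ee_pos: [0.5858, -0.0822, 0.2409]
tool_rot: [-1.554, 0.284, -0.278]
wrist_force: [-0.2, 0.1, 0.2]
opening: 0.0464
```

Request:
move_arm:
  plan:
    - [0,0,0,0,1]
    - [0,0,0,0,1]
    - [0,0,0,0,1]
    - [0,0,0,0,1]
    - [0,0,0,0,1]
  grip_force: 120

```text
time_s: 5.72
ee_pos: [0.5869, -0.0772, 0.243]
tool_rot: [-1.553, 0.279, -0.278]
wrist_force: [0.5, 0.7, -0.5]
opening: 0.046
```

```bash
python3 cap.py pics/c2.png; python3 - <<'E'
from h import *
s=dict(np.load("cap_side.npz"));cv2.imwrite("pics/s2.png",cv2.resize(s["image"][150:370,230:470],(720,660))[:600,:,::-1])
st=manip.sense();e=st["ee_pos"];R=cv2.Rodrigues(st["tool_rot"])[0]
print("target in tool",((np.array([.5876,-.0783,e[2]])-e)@R).round(4), "tool y axis",R[:,1].round(4))
E
```

```text
[ 0.5869 -0.0772  0.243 ] 0.04595027998457416 [ 0.5  0.7 -0.5]
top few
side 200 tool x [-0.0247 -0.0157  0.0225] tool y [-0.0387  0.014 ] tool z [-0.0229  0.0163]
wrist 12565 tool x [-0.0268 -0.0091  0.018 ] tool y [-0.0405  0.0083] tool z [-0.023   0.0216]
target in tool [ 0.0007  0.     -0.0007] tool y axis [ 1.e-04 -0.e+00 -1.e+00]
```

View pics/s2.png

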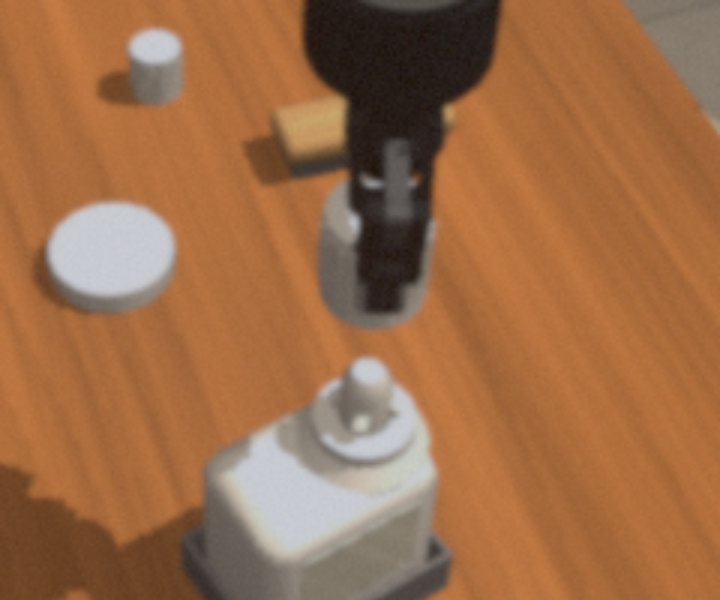

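Side view: the cap at (372,260) is directly above the neck tip at (367,370), allowing for the slight lean of verticals in this view. I'm going down.

Request:
move_arm:
  plan:
    - [0.0007,0.012,-0.0007,0,1]
    - [0,0.014,0,0,1]
    - [0,0.014,0,0,1]
    - [0,0.01,0,0,1]
    - [0,0.006,0,0,1]

```text
time_s: 6.28
ee_pos: [0.5866, -0.0788, 0.1848]
tool_rot: [-1.553, 0.281, -0.277]
wrist_force: [-0.6, 0.2, -1.0]
opening: 0.0464
```

Request:
move_arm:
  plan:
    - [0,0.004,0,0,1]
    - [0,0.004,0,0,1]
    - [0,0.004,0,0,1]
    - [0,0.003,0,0,1]
    - [0,0,0,0,1]

```text
time_s: 6.7
ee_pos: [0.5875, -0.0791, 0.1719]
tool_rot: [-1.553, 0.279, -0.279]
wrist_force: [-0.2, 0.6, -0.8]
opening: 0.0463
```

No lateral force, so the neck has entered the cap. Going on to the noses.

Request:
move_arm:
  plan:
    - [0,0.004,0,0,1]
    - [0,0.003,0,0,1]
    - [0,0.002,0,0,1]
    - [0,0.002,0,0,1]
    - [0,0.001,0,0,1]

```text
time_s: 7.12
ee_pos: [0.5888, -0.0788, 0.162]
tool_rot: [-1.552, 0.277, -0.281]
wrist_force: [-2.1, 2.9, 12.0]
opening: 0.0464
```

Request:
move_arm:
  plan:
    - [0,0.002,0,0,1]
    - [0,0.001,0,0,1]
    - [0,0.001,0,0,1]
    - [0,0.001,0,0,1]
    - [0,0,0,0,1]

```text
time_s: 7.53
ee_pos: [0.589, -0.0788, 0.1577]
tool_rot: [-1.552, 0.276, -0.282]
wrist_force: [-0.5, 2.0, 9.3]
opening: 0.0461
```

Request:
move_arm:
  plan:
    - [0,0.002,0,0,1]
    - [0,0.002,0,0,1]
    - [0,0.001,0,0,1]
    - [0,0.001,0,0,1]
    - [0,0,0,0,1]

```text
time_s: 7.95
ee_pos: [0.5874, -0.0788, 0.1481]
tool_rot: [-1.552, 0.28, -0.278]
wrist_force: [5.5, 2.4, -7.9]
opening: 0.0461
```

Request:
move_arm:
  plan:
    - [0,0.001,0,0,1]
    - [0,0.001,0,0,1]
    - [0,0.001,0,0,1]
    - [0,0.001,0,0,1]
    - [0,0,0,0,1]

```text
time_s: 8.37
ee_pos: [0.5875, -0.0791, 0.1468]
tool_rot: [-1.553, 0.279, -0.279]
wrist_force: [-5.5, 3.9, 9.2]
opening: 0.046
```

The force rose, dropped to a pull of -8 N (the click) and is now positive on the collar. I press a bit more.

Request:
move_arm:
  plan:
    - [0,0.001,0,0,1]
    - [0,0.001,0,0,1]
    - [0,0,0,0,1]
    - [0,0,0,0,1]
    - [0,0,0,0,1]

```text
time_s: 8.78
ee_pos: [0.5876, -0.0791, 0.1468]
tool_rot: [-1.553, 0.279, -0.28]
wrist_force: [-12.7, 4.4, 22.3]
opening: 0.0462
```

Request:
move_arm:
  plan:
    - [0,0.001,0,0,1]
    - [0,0,0,0,1]
    - [0,0,0,0,1]
    - [0,0,0,0,1]
    - [0,0,0,0,1]

```text
time_s: 9.2
ee_pos: [0.5876, -0.0791, 0.1467]
tool_rot: [-1.553, 0.278, -0.28]
wrist_force: [-16.5, 5.7, 28.0]
opening: 0.0465
```

```bash
python3 cap.py pics/c3.png; python3 - <<'E'
from h import *
s=dict(np.load("cap_side.npz"));cv2.imwrite("pics/s3.png",cv2.resize(s["image"][200:380,260:460],(660,594))[...,::-1])
E
```

```text
[ 0.5876 -0.0791  0.1467] 0.04654812938061214 [-16.5   5.7  28. ]
top few
side 230 tool x [-0.0253 -0.0141  0.0224] tool y [-0.0504  0.0196] tool z [-0.0261  0.0145]
wrist 13767 tool x [-0.0278 -0.0109  0.0176] tool y [-0.0402  0.0158] tool z [-0.0232  0.0236]
```

View pics/s3.png

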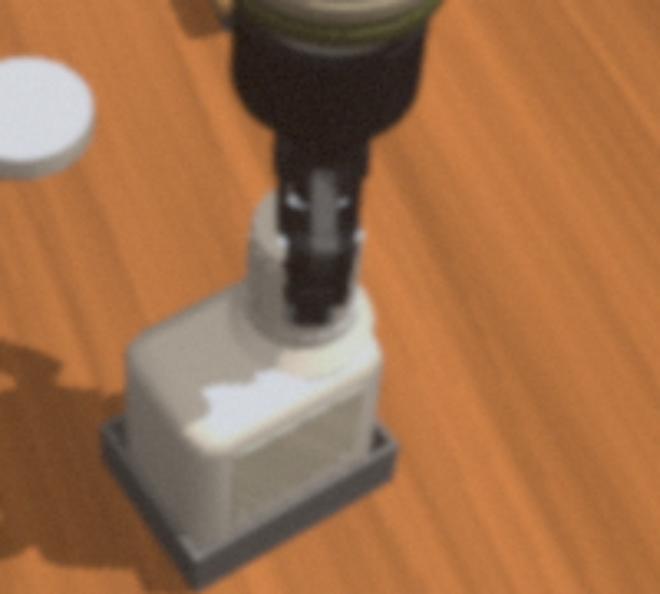

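The cap sits on the collar: TCP z is 0.1467, which is the collar height plus the grasp offset of 0.0147. I'm easing the sideways strain a little.

Request:
move_arm:
  plan:
    - [-0.001,0,0,0,1]
    - [0,0,0,0,1]
    - [0,0,0,0,1]
    - [0,0,0,0,1]
    - [0,0,0,0,1]

```text
time_s: 9.77
ee_pos: [0.5876, -0.0791, 0.1468]
tool_rot: [-1.553, 0.277, -0.282]
wrist_force: [-10.8, 4.0, 23.5]
opening: 0.0465
```

Request:
move_arm:
  plan:
    - [0,0,0,0,1]
    - [0,0,0,0,1]
    - [0,0,0,0,1]
    - [0,0,0,0,1]
    - [0,0,0,0,1]

```text
time_s: 10.18
ee_pos: [0.5875, -0.0791, 0.1467]
tool_rot: [-1.553, 0.277, -0.282]
wrist_force: [-11.3, 4.6, 24.9]
opening: 0.0461
```

Steady at about 25 N down, with the pose still. Handing in.

```bash
python3 -c "
from bench import manip
print(manip.job_done()); s=manip.sense(); print(s['time_s'],s['ee_pos'],s['wrist_force'],s['opening'])"
```

```text
the job is handed in; nothing more can be done
None
the job is handed in; nothing more can be done
```

The dosing cap is pressed down on the bottle's collar, and I handed the job in at about 10.2 s with the gripper still closed on it and pushing. The hand-in gives no verdict.

- **Which cap:** I gripped the large cap at top-view pixel (173,274), 50 mm across, and left the two 37 mm look-alikes alone. I lifted it well clear of the worktop and pushed it straight down onto the neck.
- **The click:** The upward force on the tool rose to about 12 N at the snap noses, turned to an 8 N pull as they drew the cap down, then rose again on the collar.
- **Last checks:** The tool was still, at a height of 0.1467 m. That is the 0.132 m collar height plus the 14.7 mm at which I gripped the cap, so the cap looks fully down. It was pressing with about 25 N, and the fingers held at an opening of 46 mm. The last side picture shows the cap upright on the collar.
- **What disagreed:**
  - About 12 N of sideways force remained at the end; I had eased it from 17 N.
  - The cameras differed by 2 to 4 mm.
  - The finger opening read 46 mm on a 48 to 50 mm cap.
  - The gripper hid the cap from the top camera after the lift, so I could not check it from there.
- **Bystanders:** The lid, spare and brush were never approached. I did not measure their positions again at the end.

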